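# Roll the tin to the can opener's line

## Robot

A 6-joint arm with a two-finger parallel gripper is mounted at the origin on a cart in front of the work surface, level with it; the furniture and walls round the work are solid. World frame = base frame: x ahead of the robot, y to its left, z up, the work surface at z = 0. Lengths are in mm, angles in rad, forces in N, time in s.
With the tool pointing down it reaches from about 375 to 825 mm from the base axis. Payload 5.5 kg.
Tool frame: the origin (TCP) lies between the finger pads, 19 mm behind the fingertips; this is the grasp point; z points along the fingers, y is the line along which they close (so a half turn about z gives the same grasp; the last joint's range is limited). The gripper opens to 85 mm and grips with 20 to 120 N. Pads are 22 mm wide; open, the fingers measure 114 mm over their backs; the gripper's body (76 mm by 85 mm) begins 54 mm behind the grasp point. The pads swing forward as they close: fully open they stand 13 mm farther back than shut.
Start: joints at [1.3, 0.314, -0.047, 1.21, 0, 1.571], TCP at [160.498, 578.131, 249.999] pointing down, gripper open.
Joint ranges: [-2.67, 2.67], [-0.69, 1.73], [-1.03, 1.25], [-2.08, 2.16], [-1.42, 1.45], [-3.14, 3.14]. Speed limits (rad/s): [2.39, 2.39, 3.01, 3.14, 3.14, 3.14].

## Interface

Orientations are given as a 3x3 rotation matrix whose columns are the frame's x, y, z axes.
In Python, from workcell import env gives the robot as it stands. Calls block until the motion is done:
- env.move_ptp(position, orientation): joint-space move of the TCP to a pose.
- env.move_l(position, rot=None, speed=150, until_force=None): straight line of the TCP; rot=None keeps the orientation; speed is the mean speed in mm/s. With until_force (N) it stops when the force on the tool has changed by that much, and returns True; else False.
- env.move_j(angles): joint-space move.
- env.let_go() and env.close(grasp_force=None): open the fingers fully, or close them until they stop; grasp_force is the grip in N (None keeps the last).
- env.pause(seconds).
- env.solve_ik(position, orientation): joint angles nearest the present ones, or None.
- env.capture(name): name is "scene" or "top"; returns (picture, depth): 420x560x3 uint8, blue, green, red; 420x560 float32, mm along the optical axis (not along the pixel's ray), 0 where there is no reading.
- env.camera_model(name): a dict with "mtx" (3x3 intrinsics, pixels), "k1" (the pictures are not rectified: a ray, as slopes to the right and down, at radius r is drawn at 1 + k1 r^2 times it, then the intrinsics apply), "eye" and "attitude" of the camera in the world. Camera axes: x right, y down, z forward; pixel columns grow to the right and rows downward; lengths in mm; the calibration is good to about 2 mm. A picture is of the moment at which its call begins. camera_model takes no time and is no camera call.
A pose or a line that the arm cannot do raises env.IKError and nothing moves.
- env.sign_off(): hands the job in; it is judged then, once.
Readings, each from a call of its own:
- env.current_t(): time.
- env.current_qpos(): joint angles.
- env.current_qvel(): joint speeds.
- env.current_joint_torque(): joint torques, N m.
- env.current_tool_pos(): TCP position.
- env.current_ee_rot(): TCP orientation.
- env.current_force(): force on the tool from outside, world axes, zero at the start.
- env.current_wrist_torque(): the same for the moment, N m.
- env.current_width(): opening from 0.0 (shut) to 1.0 (fully open).
- env.current_finger_force(): force on a finger pad.
Only numpy, scipy, OpenCV 4.12 (cv2) and the standard library are available. Lean on these libraries where they do the work, as an engineer would, in place of code of your own. Each camera call takes 0.05 s, during which the arm holds its last target. There are 200 camera calls.

## Task

A food tin lies on its side on the black rubber mat. With the fingertips on the top of the tin, roll it along the mat until it has stopped centred over the yellow line and lies along that line, then let go of it and move clear. Work it only from its top: do not shove it from behind or low on its side, do not pick it up, and leave the ramekin, the timer and the spoon beside the mat where they are.

Things in the scene. Friction and masses are not known exactly. Their poses are not given: they have to be found in the camera images.
- tin: closed red-labelled food tin with white bands, lying on its side near the middle of the mat, square to the mat within a few degrees: cylinder 99 mm in diameter, 119 mm long, 0.55 to 0.85 kg. Origin at the cylinder's centre, 52.5 mm above the table (its top: 102 mm). Its y axis is the cylinder's axis and stays level; x and z turn as it rolls. Too wide and too long to grasp.
- mat: black rubber mat fixed to the table, 460 mm long along its x, 180 mm wide along its y, 3 mm thick. Origin on the table under its centre. Its length runs roughly left-right. The tin rolls on it without slipping (its top point travels twice as far as its centre) and, when slow, is soon stopped by the rubber's rolling resistance. A fingertip pressing its top with 5 to 12 N rolls it.
- yellow_line: yellow line across the mat, painted flat (nothing to feel), 20 mm wide along its x (along the mat), 164 mm long along its y (across the mat). Origin at its centre, on the mat's top face. It may be at the left or the right end.
- blue_line: blue line across the mat, same size and axes as the yellow one, at the other end of the mat; not wanted this time.
- ramekin: white ramekin, 72 mm in diameter, 45 mm high, standing on the table beside the mat; leave alone. Origin under its centre.
- timer: white wind-up kitchen timer, 74 mm in diameter, 50 mm high, standing on the table beside the mat; leave alone. Origin under its centre.
- spoon: steel tasting spoon, 188 x 38 x 15 mm, lying on the table beside the mat, long along its x; leave alone. Origin under its centre.
Things that resemble listed ones, but are neither listed nor needed, are in the scene too. What is shaped like the tin but green is not meant.

How it is judged:
By the outcome, as a careful person would: the job done as asked, in the order asked, and still so for the second after the job is handed in, with the robot touching nothing.
It also fails if it takes over 56 s, if anything falls off the work surface, if the arm or the gripper's body presses on something with over 40 N, if the wrist force passes 120 N, or if a joint passes its speed limit or range.

## Working session

There is one attempt and no reset: what is moved stays moved. The work goes in short steps, each a Python script; the robot and the scene stay as the last script left them, time stands still between calls to the robot, and variables do not carry over. Pictures are saved under pics/ and viewed, at most 10 in all, crops included, and the job is handed in when it is done.

```bash
mkdir -p pics
python3 - <<'E'
from workcell import env
import cv2
for n in("top","scene"):
    p,d=env.capture(n); cv2.imwrite(f"pics/{n}0.png",p)
    m=env.camera_model(n); print(n,m)
print(env.current_t())
E
```

```text
top {'mtx': array([[379.40207035,   0.        , 278.53011597],
       [  0.        , 379.40207035, 208.20481684],
       [  0.        ,   0.        ,   1.        ]]), 'k1': -0.06829515059540871, 'eye': array([415.79369229,  35.62234061, 937.64875268]), 'attitude': array([[ 0.01156551, -0.98518075,  0.17112899],
       [-0.99991733, -0.01043306,  0.00751545],
       [-0.00561867, -0.17120176, -0.98521997]])}
scene {'mtx': array([[400.96028729,   0.        , 276.94612961],
       [  0.        , 400.96028729, 207.55231812],
       [  0.        ,   0.        ,   1.        ]]), 'k1': -0.0749065417438007, 'eye': array([  34.82370329, -245.56854983,  762.92387842]), 'attitude': array([[ 0.4816427 , -0.66384151,  0.57213177],
       [-0.87633226, -0.37069532,  0.30761462],
       [ 0.00787922, -0.64953786, -0.76028842]])}
0.1
```

View pics/top0.png

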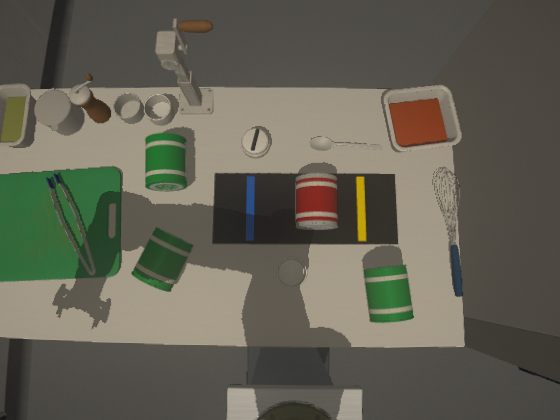

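View pics/scene0.png

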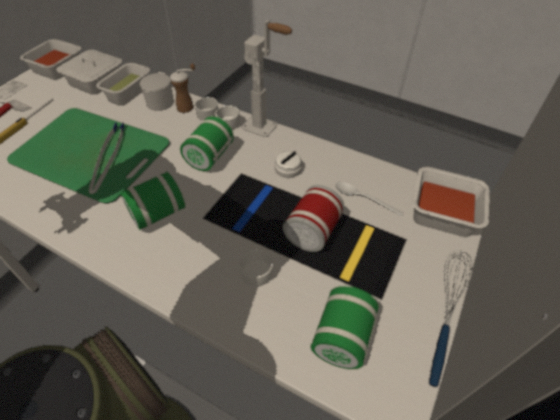

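The pictures show the red tin at top (317,202), scene (315,217). The yellow line is at top (361,208), on the right. Objects that could be mistaken for these are the green tins at top (166,162), (163,260) and (388,294), and the blue line at (250,208). I choose the red tin and the yellow line. The ramekin is at (291,272), the timer at (256,141) and the spoon at (345,144).

```bash
cat > h.py <<'E'
from workcell import env
import cv2, numpy as np
from scipy.optimize import least_squares
def slopes(n,uv):
    m=env.camera_model(n); D=np.array([m['k1'],0,0,0.])
    return m,cv2.undistortPoints(np.float64(uv).reshape(-1,1,2),m['mtx'],D).reshape(-1,2)
def plane(n,uv,z):
    m,s=slopes(n,uv); r=np.c_[s,np.ones(len(s))]@m['attitude'].T
    return m['eye']+r*((z-m['eye'][2])/r[:,2])[:,None]
def cloud(n,d):
    v,u=np.nonzero(d>0); m,s=slopes(n,np.c_[u,v]); P=np.zeros(d.shape+(3,))
    P[v,u]=m['eye']+(np.c_[s,np.ones(len(s))]*d[v,u][:,None])@m['attitude'].T
    return P
def biggest(mask):
    k,l,st,c=cv2.connectedComponentsWithStats(mask.astype(np.uint8)); return l==1+np.argmax(st[1:,4])
def line(n,p,lo,hi):
    hsv=cv2.cvtColor(p,cv2.COLOR_BGR2HSV)
    mk=biggest(cv2.inRange(hsv,lo,hi)>0); v,u=np.nonzero(mk)
    q=plane(n,np.c_[u,v],3)[:,:2]
    (c,sz,a)=cv2.minAreaRect(q.astype(np.float32)); b=cv2.boxPoints((c,sz,a))
    e=b[1]-b[0] if np.linalg.norm(b[1]-b[0])>np.linalg.norm(b[2]-b[1]) else b[2]-b[1]
    if e[0]<0:e=-e
    return q.mean(0),sz,np.arctan2(-e[1],e[0])  # long axis angle: rotation from +x toward -y
def tin(n,p,d,near=None):
    hsv=cv2.cvtColor(p,cv2.COLOR_BGR2HSV)
    P=cloud(n,d)
    red=(hsv[...,1]>120)&((hsv[...,0]<9)|(hsv[...,0]>172))&(P[...,2]>40)&(P[...,2]<120)
    red=biggest(red); c0=P[red].mean(0)
    k=(P[...,2]>60)&(P[...,2]<115)&(np.hypot(P[...,0]-c0[0],P[...,1]-c0[1])<95)
    k&=d>0
    Q=P[k]
    f=lambda w:np.hypot((Q[:,1]-w[0]+np.tan(w[1])*(Q[:,0]-c0[0]))*np.cos(w[1]),Q[:,2]-w[2])-49.5
    r=least_squares(f,[c0[1],0,52.5],loss='soft_l1',f_scale=2)
    y,a,z=r.x
    t=(Q[:,:2]-[c0[0],y])@[np.cos(a),-np.sin(a)]
    lo,hi=np.percentile(t,[1,99]); tm=(lo+hi)/2
    return np.array([c0[0]+tm*np.cos(a),y-tm*np.sin(a)]),a,z,hi-lo,Q[:,2].max(),np.abs(r.fun).mean()
Y=((20,120,90),(35,255,255)); B=((100,120,60),(125,255,255))
E
python3 - <<'E'
from h import *
np.set_printoptions(precision=3,suppress=True)
for n in("top","scene"):
    p,d=env.capture(n)
    print(n,'yellow',line(n,p,*Y),'blue',line(n,p,*B),'\n tin',tin(n,p,d))
    if n=="top": cv2.imwrite("pics/crop.png",cv2.resize(p[110:310,200:430],None,fx=2.6,fy=2.6))
    P=cloud(n,d); print(' ramekin/timer', P[(272,141),(291,256)] if n=="top" else P[(268,160),(258,288)])
E
```

```text
top yellow (array([818.508, 770.956]), (124.72965240478516, 54.328609466552734), np.float32(-0.016340753)) blue (array([579.462, 114.685]), (19.975122451782227, 162.67666625976562), np.float32(0.0034258016)) 
 tin (array([583.145, -46.4  ]), np.float64(-0.0026574142590487476), np.float64(51.943970785641284), np.float64(118.0673698528069), np.float64(105.96340043245436), np.float64(1.557728417327885))
 ramekin/timer [[420.858  10.695   7.229]
 [740.18  100.326  41.147]]
scene yellow (array([ 577.355, -162.978]), (168.92369079589844, 23.45505714416504), np.float32(-0.009786635)) blue (array([586.291, 115.164]), (162.5662078857422, 24.678024291992188), np.float32(-0.0072206776)) 
 tin (array([582.314, -45.577]), np.float64(0.00045255012797679585), np.float64(51.85772285680196), np.float64(118.73406230983977), np.float64(105.89614092895533), np.float64(3.284439702862349))
 ramekin/timer [[431.312  13.225   4.698]
 [736.798 100.473  41.175]]
```

View pics/crop.png

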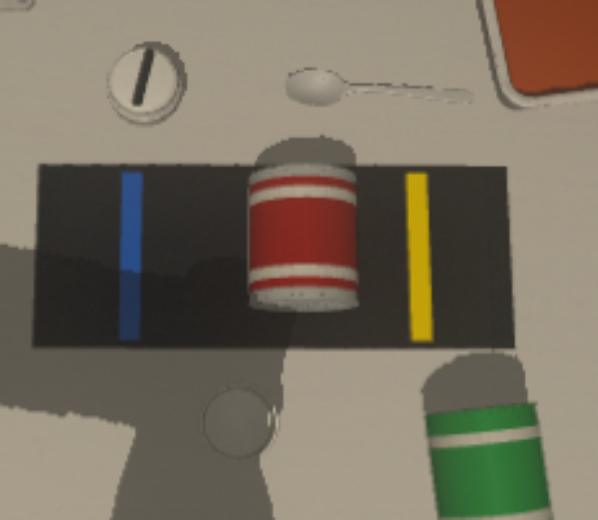

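The crop confirms the red tin with white bands, at crop (303,238), and the yellow line at crop (419,257). Next I re-measure the line within the mat only and make the first short stroke with closed fingers, following the arc of the tin's top.

```bash
cat >> h.py <<'E'
def yl(n,p):
    hsv=cv2.cvtColor(p,cv2.COLOR_BGR2HSV); mk=cv2.inRange(hsv,*Y)>0
    v,u=np.nonzero(mk); q=plane(n,np.c_[u,v],3)[:,:2]
    k=(abs(q[:,0]-580)<100)&(abs(q[:,1]+163)<35); q=q[k]
    c,sz,a=cv2.minAreaRect(q.astype(np.float32)); f=np.polyfit(q[:,0]-q[:,0].mean(),q[:,1],1)
    return q.mean(0),sz,-f[0]
R=49.5
ROT=np.array([[0,1,0],[1,0,0],[0,0,-1.]])
def stroke(c,a,th0,th1,F=8.,speed=45,rot=None):
    """tin centre c (xy), axis angle a; roll toward -y by R*(th1-th0)"""
    dr=np.array([-np.sin(a),-np.cos(a)]); f0=env.current_force()
    pt=lambda th,th0=th0:c+dr*(R*(th-th0)+R*np.sin(th))
    z0=52.5+19+R*np.cos(th0)
    env.move_l([*pt(th0),z0+25],speed=150)
    hit=env.move_l([*pt(th0),z0-9],speed=25,until_force=4)
    zc=env.current_tool_pos()[2]; off=zc-z0; log=[(round(off,1),)]
    if not hit: print('no contact',off); env.move_l([*pt(th0),z0+30]); return
    corr=off
    for th in np.linspace(th0,th1,max(2,int(np.ceil((th1-th0)/.1))+1)):
        fz=(env.current_force()-f0)[2]
        corr+=np.clip(-(F-fz)*.08,-.5,.6)
        env.move_l([*pt(th),52.5+19+R*np.cos(th)+corr],speed=speed)
        g=env.current_force()-f0; log.append((round(corr,1),*np.round(g,1)))
    env.pause(.4)
    e=pt(th1); z=env.current_tool_pos()[2]
    env.move_l([*e,z+12],speed=30); env.move_l([*e,z+50],speed=150)
    for l in log: print(*l)
def look():
    for n in("top","scene"):
        p,d=env.capture(n)
        print(n,'Y',yl(n,p),'tin',*tin(n,p,d))
    return
E
python3 - <<'E'
from h import *
np.set_printoptions(precision=3,suppress=True)
p,d=env.capture("top"); print(yl("top",p))
print(env.current_ee_rot(), env.solve_ik([583,-40,200],ROT),env.solve_ik([577,-170,200],ROT))
env.close(20)
env.move_ptp([583,-32,180],ROT)
f0=env.current_force(); print(env.current_t(),f0,env.current_width())
stroke(np.array([582.7,-46.]),0.,-.28,.0)
print(env.current_t()); look()
E
```

```text
(array([ 579.477, -163.174]), (165.47837829589844, 22.550048828125), np.float64(-0.004522515108602221))
[[-0.964  0.267 -0.   ]
 [ 0.267  0.964 -0.001]
 [ 0.    -0.001 -1.   ]] [-0.069  0.308 -0.17   1.093  0.     1.502] [-0.287  0.339 -0.126  1.105  0.     1.284]
3.65 [ 0.187 -0.157  0.46 ] -0.0019696090567514384
0.9
0.7 -1.7 0.7 5.2
0.5 -0.1 0.5 2.9
0.1 -0.3 -0.7 1.7
-0.4 -1.1 0.6 3.7
7.65h.py:43: RuntimeWarning: Mean of empty slice.
  c,sz,a=cv2.minAreaRect(q.astype(np.float32)); f=np.polyfit(q[:,0]-q[:,0].mean(),q[:,1],1)
  ret = ret.dtype.type(ret / rcount)
Traceback (most recent call last):
  File "h.py", line 69, in look
    print(n,'Y',yl(n,p),'tin',*tin(n,p,d))
                ~~^^^^^
  File "h.py", line 43, in yl
    c,sz,a=cv2.minAreaRect(q.astype(np.float32)); f=np.polyfit(q[:,0]-q[:,0].mean(),q[:,1],1)
                                                    ~~~~~~~~~~^^^^^^^^^^^^^^^^^^^^^^^^^^^^^^^
TypeError: expected non-empty vector for x
```

Run:
```python
from h import *
for n in("top","scene"):
    p,d=env.capture(n); cv2.imwrite(f"pics/{n}1.png",p)
    try: print(n,*tin(n,p,d))
    except Exception as e: print(n,e)
```

```text
top [583.17177846 -60.54216141] -0.010040657342580545 52.20945974482089 117.5769430049624 103.84518264709175 1.2264790418476108
scene [582.20088095 -59.35962651] -0.0014763652838372734 51.82359822493505 117.91963952451007 104.84255976122802 3.3546875903852156
```

View pics/scene1.png

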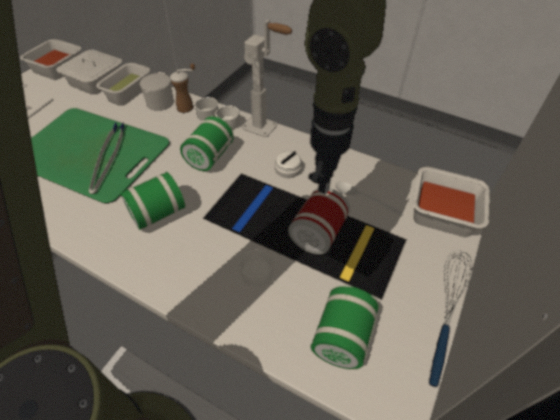

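The scene view shows the tin at (319,222), moved 14 mm towards the line as predicted, with the arm raised above it. I continue with slightly firmer pressure.

```bash
sed -i 's/corr=off$/corr=off-.4/; s/\*\.08,-\.5/*.12,-.7/' h.py
cat >> h.py <<'E'
def seen():
    r=[]
    for n in("top","scene"):
        try:
            t=tin(n,*env.capture(n)); print(n,np.round([*t[0],*t[1:]],3))
            if abs(t[2]-52.5)<4 and abs(t[3]-118)<6: r.append([*t[0],t[1]])
        except Exception as e: print(n,e)
    m=np.mean(r,0); return m[:2],m[2]
E
python3 - <<'E'
from h import *
c=np.array([582.7,-60.]);a=-.004
for i in range(2):
    stroke(c,a,-.3,.3); print('t',env.current_t()); n,b=seen(); 
    print('advance',n-c); c,a=n,a
    if not 20<(60+29.7*i)*0+abs((n-c)[1])+25: break
E
```

```text
1.2
0.5 -3.3 0.4 8.0
0.5 -1.5 -0.5 3.1
-0.1 -0.3 0.1 3.3
-0.6 -0.4 -0.4 4.5
-1.0 -2.0 -1.2 8.8
-0.9 -3.9 -1.3 13.0
-0.3 -4.3 -2.6 13.1
t 12.925
top [ 5.82887e+02 -9.10290e+01 -2.00000e-03  5.19880e+01  1.17410e+02
  1.05567e+02  1.73300e+00]
scene [582.478 -90.161  -0.     51.819 118.435 105.514   3.41 ]
advance [-1.74677303e-02 -3.05947375e+01]
1.1
0.2 -3.0 -0.2 7.1
0.1 -1.5 0.6 5.9
-0.1 -1.7 0.1 4.7
-0.5 -2.6 -0.4 5.3
-0.8 -3.7 0.0 8.7
-0.8 -4.4 0.2 11.4
-0.4 -5.3 -1.7 11.6
t 18.2083
top [ 5.83128e+02 -1.20809e+02 -5.00000e-03  5.19950e+01  1.17616e+02
  1.06984e+02  1.61100e+00]
scene [ 5.82688e+02 -1.19921e+02 -2.00000e-03  5.18030e+01  1.19052e+02
  1.05071e+02  3.36500e+00]
advance [  0.22515404 -29.77031771]
```

Run:
```python
from h import *
stroke(np.array([582.9,-120.4]),-.003,-.3,.22)
c,a=seen(); rem=c[1]+163.1; print('rem',rem,env.current_t())
if 8<rem<25:
    stroke(c,-.003,-rem/R,0.); c,a=seen()
print('rem',c[1]+163.1,a)
x,y,z=env.current_tool_pos(); env.move_l([x,y,260],speed=150)
env.move_ptp([450,350,260],ROT)
seen(); p,d=env.capture("top"); print(p.shape,env.current_t(),env.current_force())
cv2.imwrite("pics/end.png",cv2.resize(p[110:310,200:430],None,fx=2.6,fy=2.6))
```

```text
1.2
0.3 -2.7 -0.2 8.9
0.4 -0.9 -0.1 4.2
-0.0 -0.8 -0.6 4.6
-0.4 -1.2 0.3 4.3
-0.9 -2.4 -1.0 8.0
-0.9 -3.3 -0.7 11.6
-0.4 -2.9 -1.1 11.5
top [ 5.83270e+02 -1.46737e+02 -6.00000e-03  5.20300e+01  1.17730e+02
  1.05786e+02  1.59500e+00]
scene [ 5.82593e+02 -1.46043e+02 -1.00000e-03  5.18490e+01  1.18595e+02
  1.04359e+02  3.39800e+00]
rem 16.710228692766464 23.425
1.5
0.8 -2.8 0.6 6.2
0.6 -2.3 0.4 5.8
0.3 -2.6 0.6 4.7
-0.1 -1.7 0.2 4.4
-0.5 -2.1 0.4 6.6
top [ 583.448 -163.387   -0.      51.872  118.126  105.64     1.615]
scene [ 582.85  -162.846    0.      51.786  118.791  104.563    3.362]
rem -0.016825260030230993 -9.953461903325456e-05
top [ 5.83549e+02 -1.63094e+02 -6.00000e-03  5.17820e+01  1.18087e+02
  1.05671e+02  1.52200e+00]
scene [ 5.82987e+02 -1.62832e+02  1.00000e-03  5.18770e+01  1.19305e+02
  1.05392e+02  3.25000e+00]
(420, 560, 3) 30.6 [ 0.06047153 -0.46832293  0.24869942]
```

View pics/end.png

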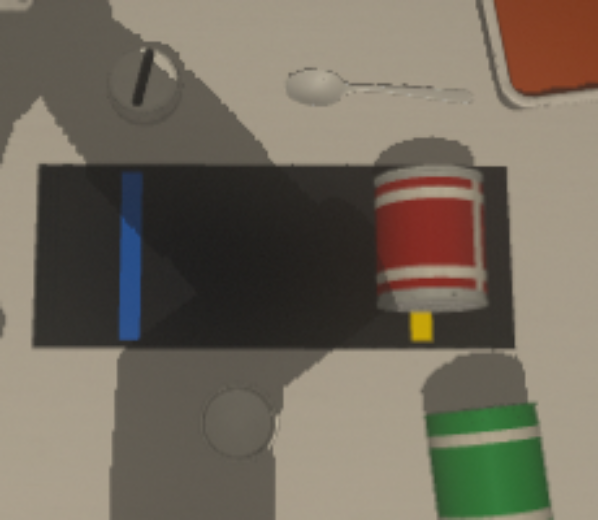

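The tin, at crop (431,238), lies along the yellow line, whose visible end is at crop (422,326). The small sideways shift is parallax from the tin's height. The ramekin, timer and spoon have not moved.

```bash
python3 -c "
from workcell import env
print(env.sign_off())"
```

```text
the job is handed in; nothing more can be done
None
```

The tin was rolled from its top onto the yellow line. It measures within about 1 mm of the line's centre across the line and about 4 mm off along it, and lies parallel to it within 0.01 rad. I let go, moved the arm clear and handed the job in at about 31 s.

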